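# Press a plastic fragment onto the crystal of an infrared spectrometer

### The arm

A 6-joint arm with a two-finger parallel gripper is mounted at the origin on the work surface. World frame = base frame: x ahead of the robot, y to its left, z up, the work surface at z = 0. Lengths are in m, angles in rad, forces in N, time in s.
With the tool pointing down it reaches from about 0.35 to 1 m from the base axis. Payload 7.1 kg.
Tool frame: the origin (TCP) lies between the finger pads; the fingertips stand 22 mm ahead of it and the grasp point (between the pads) lies 3 mm ahead of it; z points along the fingers, y is the line along which they close (so a half turn about z gives the same grasp; the last joint's range is limited). The gripper opens to 85 mm and grips with 20 to 120 N. Pads are 22 mm wide; open, the fingers measure 114 mm over their backs; the gripper's body (76 mm by 85 mm) begins 54 mm behind the grasp point. The pads swing forward as they close: fully open they stand 13 mm farther back than shut.
Start: joints at [1.274, 0.423, 1.63, -0, 1.089, -0.019], TCP at [0.171, 0.601, 0.253] pointing down, gripper open.
Joint ranges: [-3, 3], [-0.9, 2.11], [0.09, 2.58], [-1.31, 4.45], [0.11, 2.69], [-2.54, 2.54]. Speed limits (rad/s): [2.39, 2.39, 3.01, 3.14, 3.14, 3.14].

### API

Orientations are given as a rotation vector (axis times angle).
In Python, from rig import manip gives the robot as it stands. The module is installed in compiled form; this text tells all that it offers. Calls block until the motion is done:
- manip.move_to(position, orientation): joint-space move of the TCP to a pose.
- manip.servo_line(position, orientation=None, rate=0.15): straight line of the TCP; orientation=None keeps the orientation; rate is the mean speed in m/s.
- manip.set_joints(angles): joint-space move.
- manip.command_gripper(opening, f_grip=None): finger opening in m; f_grip is the grip in N (None keeps the last); returns when the fingers have stopped.
- manip.hold(seconds).
- manip.solve_ik(position, orientation): joint angles nearest the present ones, or None.
- manip.camera(name): name is "scene" or "top"; returns a dict with "image" (400x640x3 uint8, red, green, blue), "fx", "fy", "cx", "cy" (pixels), "cam_to_world" (4x4, takes a point from camera to world coordinates). Camera axes: x right, y down, z forward; pixel columns grow to the right and rows downward; lengths in m; the calibration is good to about 2 mm. A picture is of the moment at which its call begins. There is no depth.
A pose or a line that the arm cannot do raises manip.IKError and nothing moves.
- manip.sign_off(): hands the job in; it is judged then, once.
Readings, each from a call of its own:
- manip.get_time(): time.
- manip.get_joint_positions(): joint angles.
- manip.get_joint_vel(): joint speeds.
- manip.get_tau(): joint torques, N m.
- manip.get_position(): TCP position.
- manip.get_ee_rot(): TCP orientation.
- manip.get_contact_force(): force on the tool from outside, world axes, zero at the start.
- manip.get_torque(): the same for the moment, N m.
- manip.get_width(): finger opening in m.
- manip.get_grip_force(): force on a finger pad.
Only numpy, scipy, OpenCV 4.12 (cv2) and the standard library are available. Lean on these libraries where they do the work, as an engineer would, in place of code of your own. Each camera call takes 0.05 s, during which the arm holds its last target. There are 200 camera calls.

### The job

A plastic fragment lies ready on the crystal of the infrared spectrometer: swing the press arm over it until the arm meets its stop, then screw down the small inner knob on top of the press, by feel, until the tip holds the fragment with about 50 newtons, and let go. The crystal cracks above 80 newtons. Do not turn the wide height ring just below the knob, which is set for the whole series, and leave the other things on the bench where they are.

Things in the scene. Friction and masses are not known exactly. Their poses are not given: they have to be found in the camera images.
- spectrometer: Fixed bench instrument, a low white box with a grey deck: 240 mm deep (own x), 220 mm wide (own y), deck 100 mm above the bench. Origin: centre of its underside, on the bench; own x points from its front (facing the robot) to its back, z up. A steel post stands on the deck at own (50, 0) mm: the swing arm turns about its vertical axis.
- crystal_plate: Round steel plate on the deck at own (-40, 0) mm of the spectrometer, 66 mm across. Origin: centre of its top face, 105 mm above the bench. In its middle the black plastic fragment, 14 x 11 mm, is held in its seat; its thickness differs from run to run: its top is 1.5 to 5.5 mm above the plate.
- press_arm (a joint): Swing (rad) of the white press arm about the post: 0 = at its stop, pointing along the spectrometer's -x, press tip over the fragment; positive = swung away, counter-clockwise from above, head towards the spectrometer's -y side. Starts at 0.7 to 1.2. Friction 0.5 N m (3.5 N at the grip pin); stays where it is left. Turning the knob clockwise pushes the arm against its stop.
- grip_pin (a point): Centre of the top of the upright steel pin by which the arm is swung: 12 mm across, free over the 40 mm below this point, on the arm's nose 148 mm from the post's axis, 204 mm above the bench. Under it is a boss 18 mm across. Own axes as the arm: -x from the post outwards along the arm, z up.
- knob_top (a point): Centre of the top of the black fluted pressure knob (inner, upper) on the arm's head, 90 mm from the post's axis, 221 mm above the bench. 26 mm across, 26 mm high (195 to 221 mm above the bench), vertical axis, keeps its height as it turns. Clockwise from above lowers the press tip, 3 mm per rad (a quick thread); it holds its setting when released.
- pressure_knob (a joint): Turn of the pressure knob (rad, positive = clockwise from above = tip down), 0 at the start. Before the touch it turns against even friction, 0.27 N m (about 0.1 N m of it remains on the wrist between steps); the pressing adds 0.003 N m per N of pressure, so from the touch on the moment rises by about 0.2 N m per rad of knob.
- spindle: Steel sleeve in the head's underside, on the knob's axis; below it hangs the press tip, 7 mm across. At the start the tip is 0.6 to 4.6 mm above the fragment (once the arm is at its stop), so it touches after 0.2 to 1.55 rad of knob. From the touch on, the pressure grows by about 60 N per rad of knob (50 N is 0.83 rad past the touch).
- ring_top (a point): Centre of the top face of the knurled aluminium height ring (outer, lower), on the knob's axis, 191 mm above the bench and 4 mm below the knob's underside. The ring is 51 mm across and 18 mm high; the head barrel under it is 46 mm across.
- height_ring (a joint): Turn of the height ring (rad, positive = clockwise from above), 0 at the start, and to be left there. It takes 0.36 N m and moves the whole spindle and the knob, 4 mm per rad, clockwise = down.
- swab_jar: White lidded jar, 60 mm across, 105 mm tall, left of the spectrometer. Origin: centre of its underside.
- slip_carton: Small blue carton, 75 x 55 x 30 mm, left of the spectrometer. Origin: centre of its underside.
- sample_dish: Clear round dish with two fragments, 82 mm across, 14 mm high, left of the spectrometer. Origin: centre of its underside.
- hammer: Hammer lying right of the spectrometer, 260 mm long. Origin under its middle, handle to its own -x.

How it is judged:
By the outcome, as a careful person would: the job done as asked, in the order asked, and still so for the second after the job is handed in, with the robot touching nothing.
It also fails if it takes over 67 s, if anything falls off the work surface, if the arm or the gripper's body presses on something with over 40 N, if the wrist force passes 120 N, or if a joint passes its speed limit or range.

## Working session

There is one attempt and no reset: what is moved stays moved. The work goes in short steps, each a Python script; the robot and the scene stay as the last script left them, time stands still between calls to the robot, and variables do not carry over. Pictures are saved under pics/ and viewed, at most 10 in all, crops included, and the job is handed in when it is done.

```bash
mkdir -p pics; python3 - <<'E'
from rig import manip
import cv2,numpy as np
for n in("scene","top"):
    c=manip.camera(n); cv2.imwrite(f"pics/{n}0.png",c["image"][:,:,::-1])
    print(n,c["fx"],c["fy"],c["cx"],c["cy"]);print(np.round(c["cam_to_world"],4).tolist())
print(manip.get_ee_rot(),manip.get_time(),manip.get_torque(),manip.get_contact_force(),manip.get_width())
E
```

```text
scene 393.4331058776324 393.4331058776324 313.37146386940066 200.5208743462606
[[0.4296, 0.6972, -0.5738, 1.1697], [0.9028, -0.3436, 0.2585, -0.1976], [-0.017, -0.6291, -0.7771, 0.9456], [0.0, 0.0, 0.0, 1.0]]
top 451.300308171069 451.300308171069 318.4449369634642 199.33741310760578
[[0.0204, -0.9933, 0.1137, 0.4481], [-0.9997, -0.0215, -0.0088, 0.0656], [0.0112, -0.1135, -0.9935, 1.318], [0.0, 0.0, 0.0, 1.0]]
[-4.34906826e-01 -3.11110755e+00  2.18696645e-03] 0.1 [-0.00126455  0.02722501  0.05508449] [-0.29814256  0.61369323 -0.69239602] 0.08559059504610705
```

View pics/scene0.png

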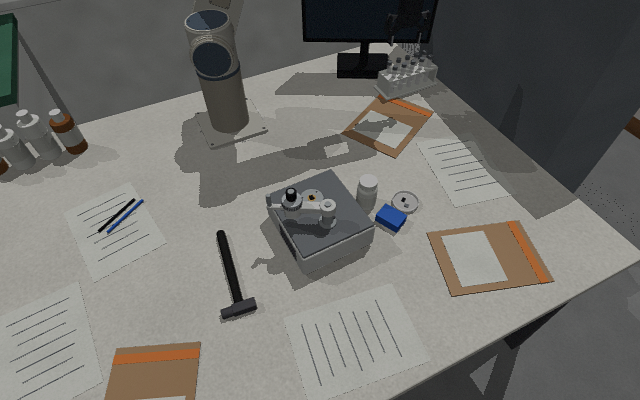

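View pics/top0.png

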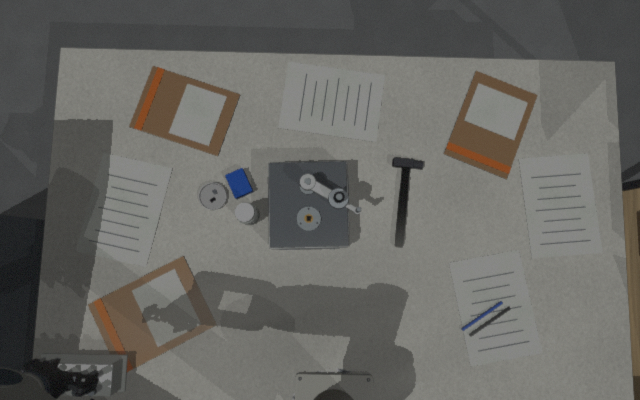

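The top view shows the spectrometer at about (309,204), the post near (308,182), the knob near (339,197), the pin near (358,210) and the plate near (308,218). The jar, carton and dish are on the left and the hammer is on the right. I'll enlarge both.

```bash
python3 - <<'E'
import cv2,numpy as np
t=cv2.imread("pics/top0.png")[150:260,255:375]; s=cv2.imread("pics/scene0.png")[165:280,255:385]
g=lambda im:np.clip(255*(im/255.)**0.6,0,255).astype(np.uint8)
cv2.imwrite("pics/tc.png",cv2.resize(g(t),None,fx=5,fy=5,interpolation=cv2.INTER_CUBIC))
cv2.imwrite("pics/sc.png",cv2.resize(g(s),None,fx=5,fy=5,interpolation=cv2.INTER_CUBIC))
E
```

```text
(no output)
```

View pics/tc.png

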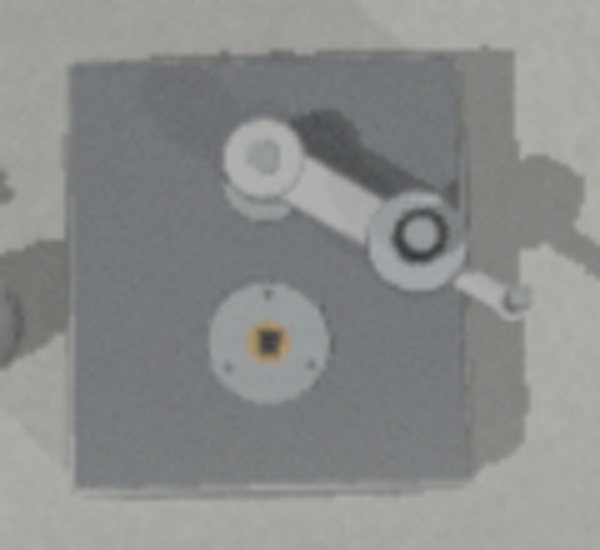

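View pics/sc.png

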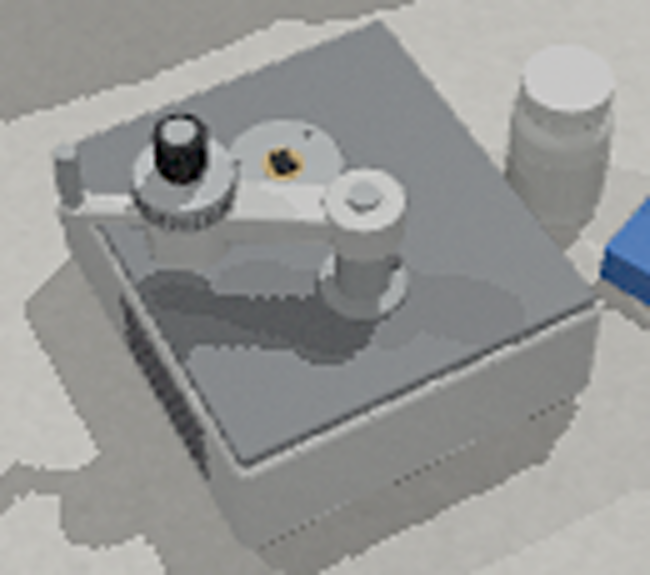

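The top crop shows the plate and fragment at (269,342), the knob top at (421,235), the pin top at (519,297), and deck corners at (70,65), (458,55), (470,482), (75,487). The scene crop shows the knob top at (181,131), the pin top at (66,151) and the fragment at (284,162).

```bash
cat > h.py <<'E'
from rig import manip
import numpy as np, cv2
from scipy.spatial.transform import Rotation as R
def ray(c,u,v,z):
    M=c["cam_to_world"]; d=M[:3,:3]@np.array([(u-c["cx"])/c["fx"],(v-c["cy"])/c["fy"],1]); o=M[:3,3]
    return (o+d*(z-o[2])/d[2])[:2]
E
python3 - <<'E'
from h import *
T=manip.camera("top");S=manip.camera("scene")
f=lambda c,x0,y0,u,v,z:ray(c,(u+.5)/5-.5+x0,(v+.5)/5-.5+y0,z)
t=lambda u,v,z:f(T,255,150,u,v,z); s=lambda u,v,z:f(S,255,165,u,v,z)
fr=t(269,342,.1085),s(284,162,.1085); kn=t(421,235,.221),s(181,131,.221); pn=t(519,297,.204),s(66,151,.204)
print("frag",fr,"knob",kn,"pin",pn)
cs=[t(*p,.1) for p in((70,65),(458,55),(470,482),(75,487))]
print("corners",cs,"ctr",np.mean(cs,0),[np.linalg.norm(cs[i]-cs[i-1]) for i in range(4)])
print("edge angs",[np.degrees(np.arctan2(*(cs[i]-cs[j])[::-1])) for i,j in((0,3),(1,2),(0,1),(3,2))])
print("post top cap",t(263,155,.19),s(364,198,.19))
k=np.mean(kn,0);p=np.mean(pn,0);print(np.linalg.norm(k-p))
E
```

```text
frag (array([0.53555969, 0.08079798]), array([0.53792357, 0.08135135])) knob (array([0.58150512, 0.0061513 ]), array([0.5831675 , 0.00742117])) pin (array([ 0.55364679, -0.04388645]), array([ 0.55618947, -0.04372939]))
corners [array([0.68581079, 0.19333653]), array([ 0.69619406, -0.01921078]), array([ 0.46311859, -0.02878689]), array([0.45610653, 0.18309686])] ctr [0.57530749 0.08210893] [np.float64(0.22993237443910716), np.float64(0.2128007755200798), np.float64(0.2332721104334909), np.float64(0.21199974016374862)]
edge angs [np.float64(2.5524202117341197), np.float64(2.3527235836181557), np.float64(92.79676747178063), np.float64(91.89544997321399)]
post top cap [0.62425848 0.08497453] [0.63746597 0.0796169 ]
0.057545854718037276
```

The fit is consistent: post at (0.6266,0.0849), yaw about 2.4°, knob radius 0.0898 and pin radius 0.147, both as specified. The swing is about 1.02 rad. Next I'll grasp the pin.

```bash
cat >> h.py <<'E'
P=np.array([.6266,.0849]); YAW=np.radians(2.4)
def down(phi):
    y=np.array([np.cos(phi),np.sin(phi),0]); z=np.array([0,0,-1.]); return R.from_matrix(np.c_[np.cross(y,z),y,z]).as_rotvec()
def arm(q,r,z):
    a=YAW+np.pi+q; return np.r_[P+r*np.array([np.cos(a),np.sin(a)]),z], a
def st(m=''):
    print(m,'t',round(manip.get_time(),2),'p',np.round(manip.get_position(),4),'F',np.round(manip.get_contact_force(),1),'M',np.round(manip.get_torque(),3),'w',round(manip.get_width(),4))
E
python3 - <<'E'
from h import *
q=1.02; p,a=arm(q,.148,.32); print(p)
c=[]
for k in(np.pi/2,-np.pi/2):
    j=[manip.solve_ik(arm(qq,.148,.2)[0],down(arm(qq,.148,.2)[1]+k)) for qq in(q,0)]
    print(k,[None if x is None else np.round(x,2) for x in j])
    if all(x is not None for x in j): c.append((max(abs(x[5]) for x in j),k))
k=min(c)[1]; print("k",k)
manip.command_gripper(.05,25)
manip.move_to(p,down(a+k)); st()
p[2]=.192; manip.servo_line(p,rate=.1); st('down')
manip.command_gripper(0.0,25); st('grip')
E
```

```text
[ 0.55449081 -0.04434498  0.32      ]
1.5707963267948966 [array([-0.1 ,  0.39,  1.82, -0.  ,  0.93,  0.41]), array([ 0.14,  0.3 ,  1.98, -0.  ,  0.87,  1.67])]
-1.5707963267948966 [None, array([ 0.14,  0.3 ,  1.98, -0.  ,  0.87, -1.47])]
k 1.5707963267948966
 t 3.3 p [ 0.5546 -0.0437  0.3199] F [-0.2  0.5  0.6] M [ 0.    -0.004 -0.03 ] w 0.0498
down t 4.73 p [ 0.555  -0.0444  0.1927] F [ 0.6 -0.9  0.8] M [-0.002  0.022  0.01 ] w 0.0498
grip t 5.16 p [ 0.5548 -0.0444  0.1924] F [ 0.3 -0.1  4.4] M [-0.036  0.033  0.013] w 0.0111
```

```bash
python3 - <<'E'
from h import *
k=np.pi/2
def go(q,rate):
    p,a=arm(q,.148,.192); manip.servo_line(p,down(a+k),rate=rate)
    t=np.array([np.cos(a+k),np.sin(a+k)]); return np.dot(manip.get_contact_force()[:2],t)
for q in np.linspace(1.02,.05,8)[1:]: f=go(q,.06); print(round(q,3),round(f,1),end='; ')
st()
while q>-.06:
    q-=.012; f=go(q,.02); print(round(q,3),round(f,1),end='; ')
    if abs(f)>14: break
st('stop')
x=manip.get_position()[:2]-P; print(np.hypot(*x), np.arctan2(x[1],x[0])-YAW-np.pi+2*np.pi)
E
```

```text
0.881 -2.7; 0.743 -2.7; 0.604 -2.0; 0.466 -3.0; 0.327 -3.5; 0.189 -2.7; 0.05 -3.5;  t 8.6 p [0.4796 0.0718 0.1924] F [-2.   3.4  7.4] M [ 0.375  0.241 -0.051] w 0.0112
0.038 1.0; 0.026 1.1; 0.014 2.2; 0.002 2.7; -0.01 13.3; -0.022 25.5; stop t 10.1 p [0.4791 0.0783 0.1924] F [  0.7 -25.5   9.2] M [-3.68  -0.032  0.118] w 0.0108
0.14762802865069244 0.0029265265335141066
```

The stop was met at q≈0. Next I'll unload, release, rise clear and look at the knob.

```bash
python3 - <<'E'
from h import *
k=np.pi/2
p,a=arm(-.004,.148,.192); manip.servo_line(p,down(a+k),rate=.03); st()
manip.command_gripper(.05); st('open')
p[2]=.29; manip.servo_line(p,rate=.12)
manip.servo_line(p+[-.06,-.1,.0],rate=.2); st('up')
for n,(x0,y0) in {"top":(255,150),"scene":(255,150)}.items():
    im=manip.camera(n)["image"][y0:y0+110,x0:x0+130,::-1]
    cv2.imwrite(f"pics/{n}1.png",cv2.resize(np.clip(255*(im/255.)**.6,0,255).astype(np.uint8),None,fx=5,fy=5,interpolation=cv2.INTER_CUBIC))
E
```

```text
t 10.35 p [0.4792 0.0781 0.1924] F [-0.7 -7.3  7.1] M [-1.182  0.055  0.022] w 0.0112
open t 10.81 p [0.4786 0.0794 0.1918] F [-0.1 -0.1 -0.6] M [ 0.036 -0.009 -0.013] w 0.0502
up t 12.51 p [ 0.4191 -0.0206  0.29  ] F [ 0.9  0.2 -0.3] M [0.073 0.017 0.024] w 0.0496
```

View pics/top1.png

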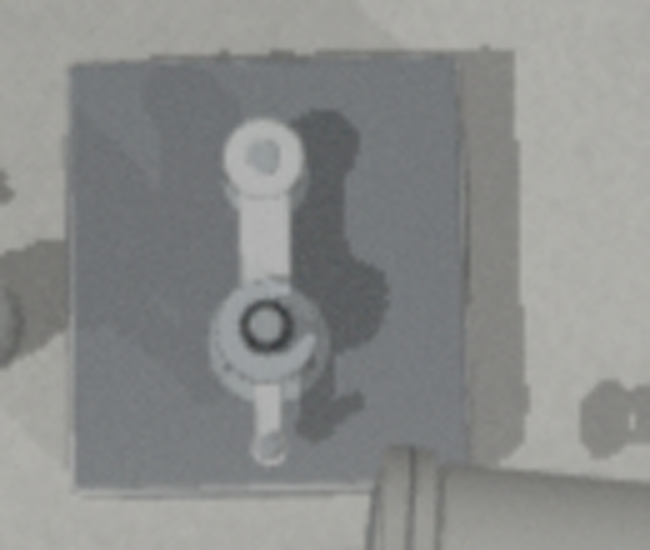

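View pics/scene1.png

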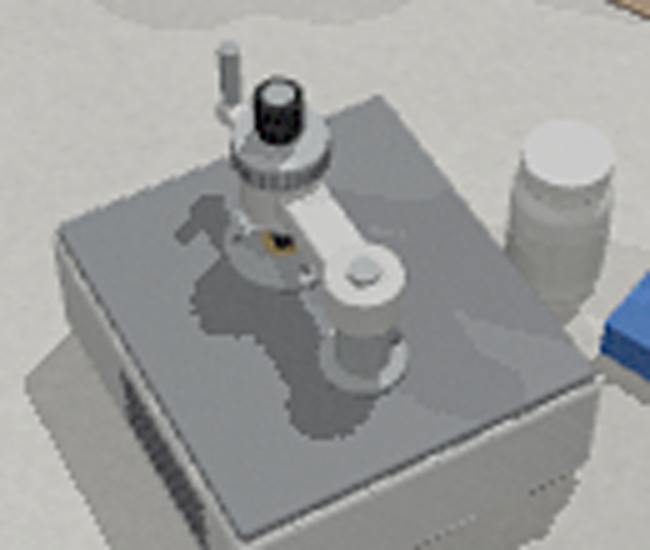

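The arm is at its stop over the plate. The knob top is at (267,325) in the top crop and (280,95) in the scene crop; the pin top is near (270,440) and (228,47).

```bash
python3 - <<'E'
from h import *
T=manip.camera("top");S=manip.camera("scene")
f=lambda c,u,v,z:ray(c,(u+.5)/5-.5+255,(v+.5)/5-.5+150,z)
a_,b_=f(T,267,325,.221),f(S,280,95,.221); print("knob",a_,b_,"model",arm(0,.09,0)[0],"pin",f(T,270,440,.204),f(S,228,47,.204),arm(0,.148,0)[0])
kn=(a_+b_)/2*.5+arm(0,.09,0)[0][:2]*.5
print(kn, np.linalg.norm(a_-b_))
o=down(YAW+np.pi-np.pi/2)
p=np.r_[kn,.30]; print(np.round(manip.solve_ik(p,o),3))
manip.move_to(p,o); st()
p[2]=.2205; manip.servo_line(p,rate=.1); st('down')
manip.command_gripper(.0,80); st('grip'); print(manip.get_grip_force(),np.round(manip.get_joint_positions(),3))
E
```

```text
knob [0.53570306 0.08054967] [0.53748824 0.08190605] model [0.53667895 0.08113119 0.        ] pin [0.48037484 0.07800054] [0.47863502 0.07865892] [0.47872982 0.0787024  0.        ]
[0.5366373  0.08117952] 0.0022420161778373927
[ 0.128  0.249  1.768 -0.     1.125 -1.484]
 t 15.2 p [0.5366 0.0811 0.3   ] F [-0.6 -0.1  0.8] M [-0.045 -0.007 -0.001] w 0.0502
down t 16.14 p [0.5371 0.0812 0.221 ] F [ 0.8 -0.1 -0.7] M [0.062 0.005 0.025] w 0.0499
grip t 16.5 p [0.5372 0.0809 0.2216] F [ 0.1 -2.9  5.7] M [-0.347  0.134  0.026] w 0.0236
78.23472261428833 [ 1.280e-01  3.440e-01  1.838e+00 -1.000e-03  9.580e-01 -1.484e+00]
```

```bash
cat >> h.py <<'E'
def turn(d):
    j=np.array(manip.get_joint_positions()); j=np.array(np.load('j.npy')); j[5]+=d; np.save('j.npy',j)
    manip.set_joints(j); m=[];F=[];g=[]
    for _ in range(6): manip.hold(.03); m.append(manip.get_torque()); F.append(manip.get_contact_force()); g.append(manip.get_joint_positions()[5])
    m=np.array(m); r=(round(np.mean(g)+1.484,3),round(m[:,2].mean(),4),round(m[:,2].std(),4)); print(*r,np.round(np.mean(F,0),1)); return r
E
python3 - <<'E'
from h import *
np.save('j.npy',manip.get_joint_positions())
L=[turn(0)]
while L[-1][0]<.98:
    L.append(turn(.1))
    if abs(L[-1][1])>.25: break
np.save('L.npy',L); st()
E
```

```text
-0.0 -0.027 0.0274 [-0.6 -2.1  1.9]
0.097 -0.0759 0.0315 [-1.  -2.3  2.6]
0.197 -0.0288 0.0488 [-1.3 -2.9  3.2]
0.297 -0.0586 0.0239 [-1.4 -3.8  4.1]
0.397 -0.064 0.0309 [-1.4 -4.4  4.8]
0.496 -0.0723 0.0196 [-1.9 -5.1  4.6]
0.596 -0.0421 0.0166 [-1.5 -4.9  4.8]
0.696 -0.0275 0.029 [-1.9 -5.5  5.9]
0.796 -0.0224 0.0105 [-2.6 -5.8  6.5]
0.896 0.0113 0.0226 [-2.4 -5.5  7. ]
0.995 0.0402 0.0214 [-2.9 -6.   7.7]
 t 21.45 p [0.5371 0.0807 0.2219] F [-3.  -6.1  8. ] M [-1.075  0.594  0.062] w 0.0235
```

```bash
sed -i 's/range(6)/range(16)/' h.py; python3 - <<'E'
from h import *
from scipy.optimize import curve_fit
L=[tuple(x) for x in np.load('L.npy')]
for d in(0,.1,.1): L.append(turn(d))
np.save('L.npy',L); A=np.array(L)[1:]
f=lambda x,b,t,s:b+s*np.maximum(x-t,0)
w=np.r_[np.full(len(A)-3,.012),np.full(3,.007)]
p,C=curve_fit(f,A[:,0],A[:,1],[-.055,.55,.2],sigma=w,absolute_sigma=True); print(p,np.sqrt(np.diag(C)))
g=lambda x,b,t:f(x,b,t,.19); p,C=curve_fit(g,A[:,0],A[:,1],[-.055,.55],sigma=w,absolute_sigma=True); print(p,np.sqrt(np.diag(C)),np.round(A[:,1]-g(A[:,0],*p),3)); st()
E
```

```text
0.995 0.0325 0.0258 [-2.8 -5.6  7.5]
1.095 0.049 0.0382 [-3.1 -5.9  8.3]
1.195 0.0658 0.0273 [-3.5 -6.   9.1]
[-0.05992     0.52365043  0.19072601] [0.00536656 0.05468196 0.01800909]
[-0.05992     0.52188098] [0.00536656 0.03296202] [-0.016  0.031  0.001 -0.004 -0.012  0.004 -0.001 -0.015  0.     0.01
  0.003  0.    -0.002]
 t 23.8 p [0.5371 0.0807 0.222 ] F [-3.6 -5.4  8.9] M [-1.031  0.672  0.072] w 0.0232
```

```bash
python3 - <<'E'
from h import *
from scipy.optimize import curve_fit
L=[tuple(x) for x in np.load('L.npy')]
L.append(turn(.08)); L.append(turn(.07)); L.append(turn(0))
np.save('L.npy',L); A=np.array(L)[1:]
f=lambda x,b,t,s:b+s*np.maximum(x-t,0)
w=np.r_[np.full(len(A)-6,.012),np.full(6,.007)]
p,C=curve_fit(f,A[:,0],A[:,1],[-.055,.55,.2],sigma=w,absolute_sigma=True); print(p,np.sqrt(np.diag(C)))
g=lambda x,b,t:f(x,b,t,.19); p,C=curve_fit(g,A[:,0],A[:,1],[-.055,.55],sigma=w,absolute_sigma=True); print(p,np.sqrt(np.diag(C)),'target',p[1]+.83,'N by moment',(A[-2:,1].mean()-p[0])/.003); st()
E
```

```text
1.275 0.1362 0.0191 [-3.6 -5.9  9.5]
1.345 0.1697 0.0365 [-3.9 -6.  10. ]
1.345 0.1732 0.0372 [-3.9 -5.9 10. ]
[-0.05274286  0.77184798  0.36666196] [0.00453557 0.0222404  0.01596038]
[-0.056825    0.40698345] [0.006      0.03414701] target 1.2369834520540968 N by moment 76.09166690331634
 t 26.15 p [0.5371 0.0807 0.2221] F [-3.8 -5.3  9.8] M [-1.076  0.759  0.164] w 0.0236
```

The jump in moment came with the change of step size (0.08 and 0.07 instead of 0.1). I'll check this by repeating the approach with the original 0.1 steps, ending no deeper than now.

```bash
python3 - <<'E'
from h import *
for d in(-.15,-.15,.1,.1,.1): turn(d)
st()
E
```

```text
1.195 0.2478 0.0244 [-3.6 -5.7  9.1]
1.045 0.22 0.0359 [-3.  -5.7  8.2]
1.145 0.0607 0.0283 [-3.4 -5.9  8.5]
1.245 0.0738 0.0199 [-3.6 -5.9  9.3]
1.345 0.1007 0.0302 [-3.8 -5.8 10. ]
 t 30.1 p [0.5371 0.0807 0.2221] F [-4.9 -5.8 10. ] M [-1.033  0.741  0.074] w 0.0234
```

The 0.1-step residual repeats at 0.10 against 0.097 predicted. The touch at 0.52 rad therefore holds, and the pressure is about 50 N. Now I'll release and retreat.

```bash
python3 - <<'E'
from h import *
manip.command_gripper(.042); st('open')
p=np.array(manip.get_position()); p[2]=.32; manip.servo_line(p,rate=.1)
manip.servo_line(p+[-.1,-.15,0],rate=.2); manip.hold(.3); st('clear')
im=manip.camera("top")["image"][150:260,255:385,::-1]
cv2.imwrite("pics/top2.png",cv2.resize(np.clip(255*(im/255.)**.6,0,255).astype(np.uint8),None,fx=5,fy=5,interpolation=cv2.INTER_CUBIC))
E
```

```text
open t 30.42 p [0.5372 0.0814 0.2213] F [-0.3  0.1  0.3] M [-0.002 -0.062 -0.025] w 0.0421
clear t 32.9 p [ 0.4375 -0.0682  0.3199] F [-0.6 -0.7 -0.3] M [ 0.004 -0.018  0.016] w 0.0417
```

View pics/top2.png

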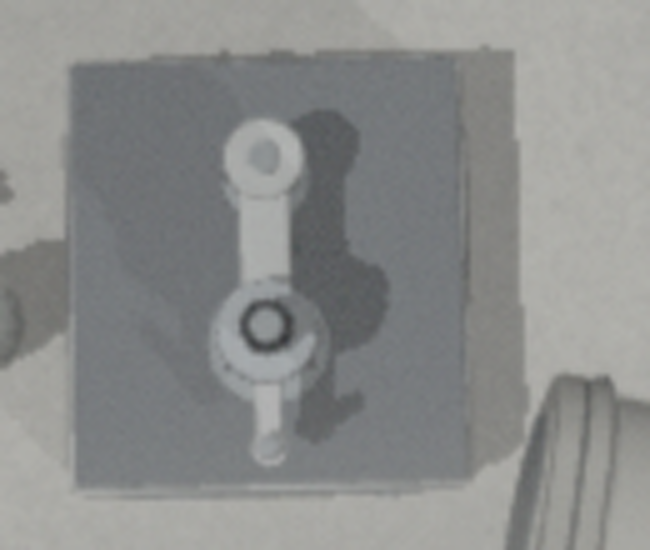

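The arm is still at its stop, with the knob at (267,325) and the pin at (270,440) as before. The gripper is clear.

```bash
python3 -c "
from rig import manip; print(manip.sign_off())"
```

```text
the job is handed in; nothing more can be done
None
```

The press arm is at its stop, the knob is screwed down to about 50 N (about 49 N by knob angle and 53 N by wrist moment, neither a direct pressure reading), the gripper is released and clear, and the job is handed in at about 33 s.

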